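Lock the whetstone in its holder

TASK

Get the whetstone ready for sharpening: slide it gently along its holder until it is fully home against the steel end stop, then push the raised hook end of the black rocker catch down past its centre so that it snaps over and locks in behind the stone. Never press on anything with more than about 20 N, and leave the tin, the kitchen timer and the mug where they stand.

Things in the scene. Friction and masses are not known exactly. Their poses are not given: they have to be found in the camera images.
- holder: Fixed whetstone holder: bamboo plate 290 x 130 x 12 mm on 4 mm feet, top 16 mm above the worktop, spanning x -165 to 125, y -50 to 80 mm. Origin: on the worktop under the stone's nominal home; x along the channel, the way the stone slides home; z up. Channel 63 mm wide, centred on y = 0, between a wooden rail (y -36) and a steel strip (y +36), both rising 12 mm above the plate.
- stop_nominal (a point): Nominal middle of the end stop's face, on the plate (holder x 90.5 mm, y 0): a rigid steel bar 20 mm high across the channel. Stop, steel strip and rocker catch sit on one steel frame, clamped by two black thumbscrews (15 mm high, holder y 57) at an unknown place up to 12 mm either way along x. The true home is thus at stone x -12 to +12 mm in the holder frame and must be felt.
- stone: Whetstone, grey and white block 180 (x) x 60 (y) x 28 (z) mm, loose, about 0.45 kg. Origin: centre of its underside; x the same way as the holder's. It lies in the channel 40 to 70 mm short of nominal home, top 44 mm above the worktop. Sliding takes about 2 to 5 N. Push its rear end face (its x = -90 mm) at its y -25 to 0 mm, clear of the catch.
- catch (a joint): Rocker catch angle: 0 open, hook end up; 0.40 closed, hook down behind the stone's rear. Sprung over centre: pressed at the ribs it takes about 8 N at first, less towards the centre at 0.20 (8 mm down), then snaps shut by itself onto its own limit. If the stone is not home, the hook meets the stone's top before the centre and the catch springs back up.
- press_nominal (a point): Nominal point to press straight down: ribbed top of the rocker's raised hook end when open (holder x -97.5, y 25, z 73 mm; the true one is up to 12 mm off along x with the frame). Closed, it is 16 mm lower. Rocker: black, 26 mm along x, 80 mm across; hinge along x at holder y 62, z 52; ribs to 52 mm from it. The 11 mm thick steel hook below comes down 2.5 mm behind a stone that is home.
- tin: Bystander: food tin, 75 mm across, 58 mm high, upright. Origin: centre of its underside.
- timer: Bystander: round red and white kitchen timer, 65 mm across, 57 mm high. Origin: centre of its underside.
- mug: Bystander: mug 92 mm across, 95 mm high, with a handle (127 mm over it), upright. Origin: centre of its underside.

How it is judged:
On the way, in this order (a step that is already met when the one before it is completed fails the run):
1. the stone has been slid into the region of its home, the catch still open (x of stone in the frame of holder above -0.018 m and value of joint catch below 0.12 rad), for 0.1 s.
2. the catch has snapped over and is closed (value of joint catch above 0.36 rad), for 0.2 s.
At the end, for the whole second after the job is handed in: The stone lies flat, straight and at rest in the channel, at its home (origin within 18 mm of the holder's along x, which covers every setting of the frame, and 6 mm across), and the catch is closed (over 0.36 rad), which it can only be with its hook behind the stone (x of stone in the frame of holder between -0.018 and 0.018 m and y of stone in the frame of holder between -0.006 and 0.006 m and z of stone in the frame of holder below 0.019 m and angle between the x axis of stone and the x axis of holder, either way round below 0.05 rad and value of joint catch above 0.36 rad and velocity of joint catch below 0.1 rad/s and linear speed of stone below 0.01 m/s); the robot touches nothing.
It fails at once if the fingers pressed on something with more than 22 N (contact force between the fingers and anything else above 22 N).
It fails at once if the arm or gripper body pressed on something with more than 22 N (contact force between the arm and anything else above 22 N).
It fails at once if the tin was moved more than 15 mm (distance of tin from where it was at the start of the episode above 0.015 m).
It fails at once if the timer was moved more than 15 mm (distance of timer from where it was at the start of the episode above 0.015 m).
It fails at once if the mug was moved more than 15 mm (distance of mug from where it was at the start of the episode above 0.015 m).
It also fails if it takes over 48 s, if anything falls off the work surface, if the arm or the gripper's body presses on something with over 40 N, if the wrist force passes 120 N, or if a joint passes its speed limit or range.

ROBOT

A 6-joint arm with a two-finger parallel gripper is mounted at the origin on a cart in front of the work surface, level with it; the furniture and walls round the work are solid. World frame = base frame: x ahead of the robot, y to its left, z up, the work surface at z = 0. Lengths are in m, angles in rad, forces in N, time in s.
With the tool pointing down it reaches from about 0.325 to 0.775 m from the base axis. Payload 5.5 kg.
Tool frame: the origin (TCP) lies between the finger pads; the fingertips stand 11 mm ahead of it and the grasp point (between the pads) lies 8 mm behind it; z points along the fingers, y is the line along which they close (so a half turn about z gives the same grasp; the last joint's range is limited). The gripper opens to 88 mm and grips with 3 to 60 N. Pads are 20 mm wide; open, the fingers measure 115 mm over their backs; the gripper's body (75 mm by 178 mm) begins 61 mm behind the grasp point.
Start: joints at [-1.34, 0.091, 1.231, -0, 1.82, -0.057], TCP at [0.17, -0.575, 0.234] pointing down, gripper open.
Joint ranges: [-2.87, 2.87], [-0.86, 2.18], [0.17, 2.46], [-1.51, 4.65], [0.06, 2.69], [-2.65, 2.65]. Speed limits (rad/s): [2.57, 2.57, 3.01, 3.14, 3.14, 3.14].

INTERFACE

Orientations are given as [roll, pitch, yaw] about the fixed x, y, z axes, in that order (R = Rz(yaw) Ry(pitch) Rx(roll)).
In Python, from cell import bot, grab_frame, recognise, trace gives the robot as it stands. Calls block until the motion is done:
- bot.move_ptp(position, orientation): joint-space move of the TCP to a pose.
- bot.move_l(position, max_speed=0.15, orientation=None, threshold=None): straight line of the TCP; orientation=None keeps the orientation; max_speed is the mean speed in m/s. With threshold (N) it stops when the force on the tool has changed by that much, and returns True; else False.
- bot.movej(angles): joint-space move.
- bot.gripper_to(opening, f_grip=None): finger opening in m; f_grip is the grip in N (None keeps the last); returns when the fingers have stopped.
- bot.wait(seconds).
- bot.inverse_kinematics(position, orientation): joint angles nearest the present ones, or None.
- grab_frame(name): name is "scene" or "top" or "wrist"; returns a dict with "image" (384x512x3 uint8, red, green, blue), "fx", "fy", "cx", "cy" (pixels), "k1" (the pictures are not rectified: a ray, as slopes to the right and down, at radius r is drawn at 1 + k1 r^2 times it, then the intrinsics apply), "world_to_cam" (4x4, takes a point from world to camera coordinates). Camera axes: x right, y down, z forward; pixel columns grow to the right and rows downward; lengths in m; the calibration is good to about 2 mm. A picture is of the moment at which its call begins. There is no depth.
A pose or a line that the arm cannot do raises bot.PlanningError and nothing moves.
- bot.hand_in(): hands the job in; it is judged then, once.
Trained networks look in the newest picture that a camera, given by its name, has taken for a name from the list of things; names that differ only in an ending like _2 or _b are one class to them, and where a whole thing is asked for, a point or a joint stands for the part that bears it (a point fixed in the world has none). Each returns a list of dicts, best first, with "confidence" (0 to 1); they miss things now and then, are a little off and sometimes report something else, mostly with a low value. They report only what shows in the picture. A call takes as long as a camera call.
- recognise(target, camera): "location" ([column, row] in pixels, amid what is visible of it).
- trace(target, camera): "pixels" (384x512 bool, what is visible of it) and "location" ([column, row] in pixels, amid what is visible of it).
Readings, each from a call of its own:
- bot.get_t(): time.
- bot.get_joint_pos(): joint angles.
- bot.get_qvel(): joint speeds.
- bot.get_joint_torque(): joint torques, N m.
- bot.get_tool_pos(): TCP position.
- bot.get_eef_rot(): TCP orientation.
- bot.get_ft_force(): force on the tool from outside, world axes, zero at the start.
- bot.get_wrist_torque(): the same for the moment, N m.
- bot.get_grip_width(): finger opening in m.
- bot.get_grip_force(): force on a finger pad.
Only numpy, scipy, OpenCV 4.12 (cv2) and the standard library are available. Lean on these libraries where they do the work, as an engineer would, in place of code of your own. Each camera call takes 0.05 s, during which the arm holds its last target. There are 200 camera calls.

## Working session

There is one attempt and no reset: what is moved stays moved. The work goes in short steps, each a Python script; the robot and the scene stay as the last script left them, time stands still between calls to the robot, and variables do not carry over. Pictures are saved under pics/ and viewed, at most 10 in all, crops included, and the job is handed in when it is done.

```bash
mkdir -p pics; ls
python3 - <<'E'
from cell import bot, grab_frame, recognise, trace
import cv2,numpy as np
ims=[]
for c in ["scene","top"]:
    f=grab_frame(c); cv2.imwrite(f"pics/{c}0.png",f["image"][:,:,::-1])
    print(c,f["fx"],f["cx"],f["cy"],f["k1"],np.round(f["world_to_cam"],3).tolist())
    for t in ["holder","stone","catch","tin","timer","mug"]:
        print(t,[(np.round(d["location"],1).tolist(),round(d["confidence"],2)) for d in recognise(t,c)[:2]])
print(bot.get_t(),bot.get_eef_rot())
E
```

```text
pics
scene 459.245373638712 258.7568166225536 186.82055551670567 0.054069597177254965 [[-0.442, -0.897, -0.006, 0.333], [-0.458, 0.231, -0.859, 0.266], [0.772, -0.377, -0.513, 1.02], [0.0, 0.0, 0.0, 1.0]]
holder [([279.2, 209.9], 0.82)]
stone [([309.4, 188.2], 0.7)]
catch [([312.9, 141.5], 0.64), ([333.3, 185.6], 0.61)]
tin [([172.5, 189.3], 0.56)]
timer [([197.7, 237.5], 0.77)]
mug [([316.4, 140.1], 0.82)]
top 437.1316410563441 252.13035147254794 196.95203421654986 -0.08177934315987007 [[-0.01, -1.0, -0.019, 0.111], [-0.997, 0.011, -0.073, 0.539], [0.073, 0.018, -0.997, 1.113], [0.0, 0.0, 0.0, 1.0]]
holder [([279.4, 221.1], 0.69)]
stone []
catch [([325.2, 249.4], 0.91)]
tin [([313.4, 227.5], 0.7), ([161.4, 147.1], 0.64)]
timer [([155.6, 246.3], 0.66)]
mug [([372.2, 127.0], 0.75)]
0.7 [ 3.14159202e+00 -3.24130104e-05  2.87797537e-01]
```

View pics/scene0.png

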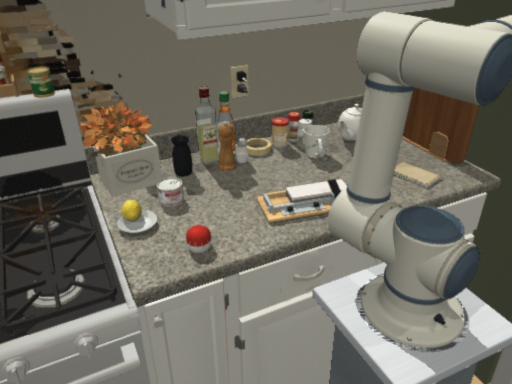

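View pics/top0.png

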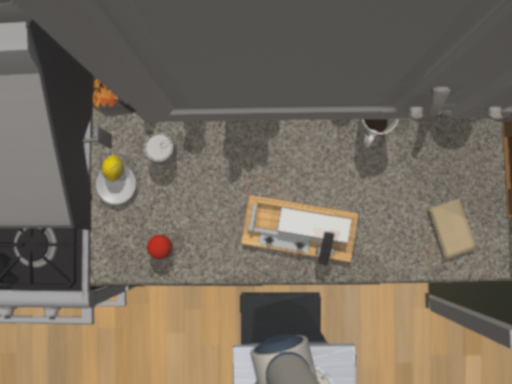

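The scene view shows the holder near (295,203), with the stone on it and the black catch at its right (338,186). The top view shows the holder's corners at about (248,197), (357,212), (352,262) and (242,245), the end stop on the left at (253,217) and the black catch at (326,248). So holder +x points roughly along world +y.

```bash
cat > h.py <<'E'
from cell import bot, grab_frame, recognise, trace
import cv2,numpy as np
def K(f): return np.array([[f["fx"],0,f["cx"]],[0,f["fy"],f["cy"]],[0,0,1.]]), np.array([f["k1"],0,0,0.])
def ray(f,px):
    k,d=K(f); T=np.array(f["world_to_cam"]); R,t=T[:3,:3],T[:3,3]
    p=cv2.undistortPoints(np.array(px,float).reshape(-1,1,2),k,d).reshape(-1,2)
    return -R.T@t, np.c_[p,np.ones(len(p))]@R
def at_z(f,px,z):
    c,r=ray(f,px); return c+r*((z-c[2])/r[:,2])[:,None]
def proj(f,P):
    k,d=K(f); T=np.array(f["world_to_cam"])
    return cv2.projectPoints(np.array(P,float).reshape(-1,1,3),cv2.Rodrigues(T[:3,:3])[0],T[:3,3],k,d)[0].reshape(-1,2)
E
python3 - <<'E'
from h import *
f=grab_frame("top")
P=at_z(f,[(248,197),(357,212),(352,262),(242,245)],.016); print(P.round(3))
print(P.mean(0), np.linalg.norm(P[0]-P[1]),np.linalg.norm(P[1]-P[2]))
d=P[0]-P[1]+P[3]-P[2]; th=np.arctan2(d[1],d[0]); print(th)
c=P.mean(0)
# two wrist views
yaw=th-np.pi/2
for y in (yaw,yaw+np.pi): print(bot.inverse_kinematics([c[0],c[1],.33],[np.pi,0,y]))
q=None
for i,off in enumerate([(-.0,.0),(0.0,-.1)]):
    best=min([yaw,yaw+np.pi,yaw-np.pi],key=lambda y:(lambda q:9e9 if q is None else abs(q[5]))(bot.inverse_kinematics([c[0]+off[0],c[1]+off[1],.33],[np.pi,0,y])))
    bot.move_ptp([c[0]+off[0],c[1]+off[1],.33],[np.pi,0,best])
    g=grab_frame("wrist"); cv2.imwrite(f"pics/w{i}.png",g["image"][:,:,::-1])
    np.savez(f"w{i}.npz",**g)
    T=np.array(g["world_to_cam"]);print(best,-T[:3,:3].T@T[:3,3],T[2,:3].round(2))
    for t in ["holder","stone","catch"]:
        print(t,[(np.round(d["location"],1).tolist(),round(d["confidence"],2)) for d in recognise(t,"wrist")[:3]])
print(bot.get_t(),bot.get_ft_force())
E
```

```text
[[ 0.54   0.116  0.016]
 [ 0.498 -0.167  0.016]
 [ 0.369 -0.151  0.016]
 [ 0.416  0.133  0.016]]
[ 0.45584845 -0.01716087  0.016     ] 0.2859381111603969 0.1298945134122774
1.4146296713748268
[-1.12230802e-01 -2.48748955e-01  1.37991953e+00 -4.44089210e-16
  2.01042208e+00  1.61473218e+00]
[-0.1122308  -0.24874895  1.37991953  0.          2.01042208 -1.52686047]
2.985425998169723 [ 0.37617944 -0.00572226  0.48152294] [ 0.29 -0.05 -0.96]
holder [([299.4, 153.0], 0.92)]
stone [([243.3, 168.1], 0.76)]
catch [([211.7, 130.2], 0.72)]
-0.1561666554200698 [ 0.53540625 -0.13027434  0.48175601] [-0.29  0.05 -0.96]
holder [([187.9, 130.9], 0.79)]
stone [([212.5, 155.4], 0.56)]
catch [([238.4, 192.3], 0.57)]
5.9 [-0.17045088  0.31546824  0.3823888 ]
```

View pics/w0.png

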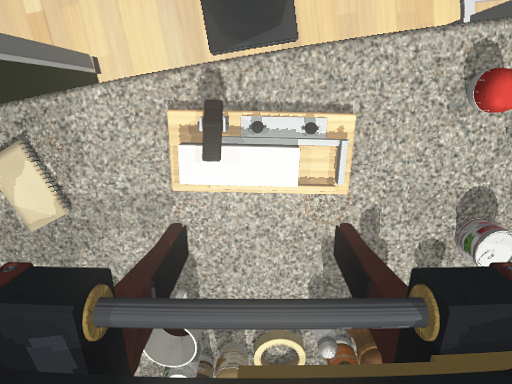

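View pics/w1.png

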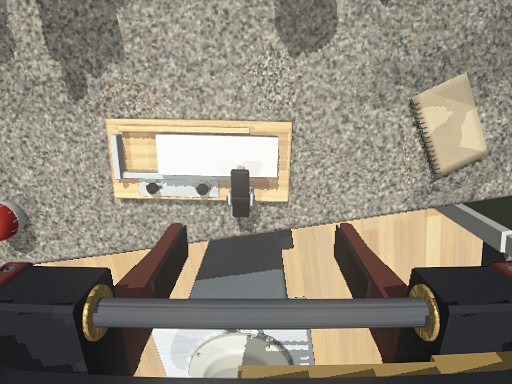

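w0 shows the plate corners at about (169,110), (356,113), (351,193) and (172,191), the stone's white top at (179,145)–(299,187), and the tip of the rocker at (203–221,161). w1 shows the same plate with corners (108,119), (293,122), (289,202), (114,199), the stone top at (156,134)–(279,178), and the rocker tip at (231–249,168). I'll triangulate these.

```bash
cat > est.py <<'E'
from h import *
from scipy.optimize import least_squares
F=[dict(np.load(f"w{i}.npz")) for i in (0,1)]
for f in F:
    for k in("fx","fy","cx","cy","k1"): f[k]=float(f[k])
def pose(v): 
    c,s=np.cos(v[3]),np.sin(v[3]); return np.array([[c,-s,0],[s,c,0],[0,0,1]]),np.array(v[:3])
def fit(loc,obs,v0):
    def e(v):
        R,t=pose(v); return np.concatenate([(proj(f,loc@R.T+t)-o).ravel() for f,o in zip(F,obs)])
    r=least_squares(e,v0,loss="soft_l1"); return r.x,np.abs(r.fun)
# holder local corners order (rear/front): w0 left = rear(x-), top = y+ (robot side)
L=np.array([(-.165,.08,0),(.125,.08,0),(.125,-.05,0),(-.165,-.05,0)])
o=[np.array([(169,110),(356,113),(351,193),(172,191)]),np.array([(289,202),(114,199),(108,119),(293,122)])]
h,e=fit(L,o,[.46,0,.016,1.41]); print("holder",h.round(4),e.round(1))
S=np.array([(-.09,.03,0),(.09,.03,0),(.09,-.03,0),(-.09,-.03,0)])
o=[np.array([(179,145),(299,147),(300,187),(180,185)]),np.array([(277,178),(156,175),(156,134),(279,137)])]
s,e=fit(S,o,[.46,0,.044,1.41]); print("stone top",s.round(4),e.round(1))
R,t=pose(h); t=t.copy(); t[2]=0
print("stone in holder",((s[:3]-t)@R).round(4))
tip=np.array([[(203,160.5),(221,161)],[(249,169),(231,169)]],float)
for j in (0,1):
    r=least_squares(lambda P:np.concatenate([(proj(f,P)-tip[i][j]).ravel() for i,f in enumerate(F)]),[.46,0,.07]); print("tip",((r.x-t)@R).round(4),np.abs(r.fun).max().round(2))
E
python3 est.py
```

```text
holder [ 0.4747 -0.0015  0.0129  1.3965] [2.9 0.9 0.2 0.7 3.  0.4 0.2 0.3 0.8 0.4 0.5 0.5 3.3 0.  1.  0.6]
stone top [ 0.4657 -0.0531  0.0453  1.3915] [1.8 0.1 1.4 0.4 2.  0.2 0.5 0.6 0.6 0.8 1.1 0.4 1.9 0.5 1.  0. ]
stone in holder [-0.0524 -0.0001  0.0453]
tip [-0.1012  0.0127  0.069 ] 0.39
tip [-0.0758  0.0128  0.0706] 0.47
```

```bash
cat >> h.py <<'E'
TH=1.394; O=np.array([.4747,-.0015,0]); ORI=[np.pi,0,TH-np.pi/2]
RH=np.array([[np.cos(TH),-np.sin(TH),0],[np.sin(TH),np.cos(TH),0],[0,0,1]])
def W(x,y,z): return (RH@[x,y,z]+O).tolist()   # holder -> world
def H(p): return (np.array(p)-O)@RH
E
python3 - <<'E'
from h import *
bot.gripper_to(0.0)
bot.move_ptp(W(-.19,-.012,.16),ORI)
bot.move_l(W(-.19,-.012,.038),.12)
f0=np.array(bot.get_ft_force())
r=bot.move_l(W(-.14,-.012,.038),.03,threshold=2.0); print(r,H(bot.get_tool_pos()).round(4),(np.array(bot.get_ft_force())-f0)@RH)
r=bot.move_l(W(-.075,-.012,.038),.025,threshold=9.0); print(r,H(bot.get_tool_pos()).round(4),(np.array(bot.get_ft_force())-f0)@RH,bot.get_t(),bot.get_grip_width())
E
```

```text
True [-0.1497 -0.0117  0.0375] [-0.97647129  0.06864582  0.29294831]
True [-0.0894 -0.0115  0.0374] [-1.83831074 -0.09062979  0.87479777] 12.55 0.0006116967180967306
```

Run:
```python
from h import *
p=H(bot.get_tool_pos())
r=bot.move_l(W(p[0]+.006,-.0115,.038),.012,threshold=10.0); q=H(bot.get_tool_pos()); print(r,q.round(4),np.array(bot.get_ft_force())@RH)
bot.move_l(W(q[0]-.05,-.0115,.038),.1)
bot.move_l(W(q[0]-.05,-.0115,.16),.2)
bot.move_ptp(W(-.16,-.0,.30),ORI)
g=grab_frame("wrist"); cv2.imwrite("pics/w2.png",g["image"][:,:,::-1])
t=grab_frame("top"); cv2.imwrite("pics/t2.png",cv2.resize(t["image"][170:290,220:380,::-1],None,fx=4,fy=4))
print("pred rear-corner stone px home=.009", proj(g,[W(-.081,y,.044) for y in(-.03,.03)]+[W(.099,y,.044) for y in(-.03,.03)]).round(0).tolist(), "rib", proj(g,[W(-.0885,.025,.073)]), bot.get_t())
```

```text
True [-0.0894 -0.0109  0.0368] [-0.87492895  0.320414    0.27376991]
pred rear-corner stone px home=.009 [[202.0, 138.0], [204.0, 181.0], [72.0, 139.0], [80.0, 181.0]] rib [[205.49722785 182.80813944]] 15.025
```

View pics/w2.png

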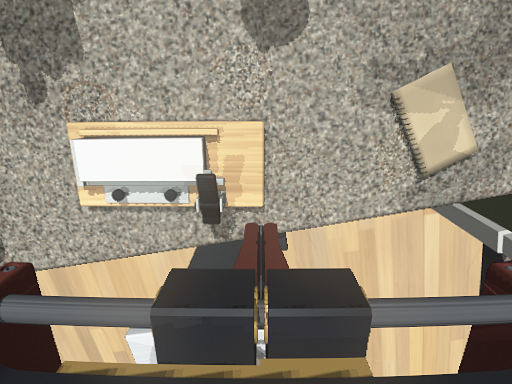

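The stone's white top now reaches the stop at (75,160), with its rear edge near (204,137–181). The rocker tip is at (207,175), as predicted. Next I press the catch.

Run:
```python
from h import *
bot.move_ptp(W(-.0885,.024,.14),ORI)
bot.move_l(W(-.0885,.024,.094),.08,threshold=5)
r=bot.move_l(W(-.0885,.024,.075),.015,threshold=3.0); p=H(bot.get_tool_pos()); print(r,p.round(4),bot.get_ft_force())
if r:
    r=bot.move_l(W(-.0885,.024,p[2]-.0115),.012,threshold=13.0); q=H(bot.get_tool_pos()); print(r,q.round(4),bot.get_ft_force())
    bot.wait(.3)
    bot.move_l(W(-.0885,.024,.16),.15)
    bot.move_ptp(W(-.16,-.0,.30),ORI)
    g=grab_frame("wrist"); cv2.imwrite("pics/w3.png",g["image"][:,:,::-1])
print(bot.get_t())
```

```text
True [-0.0885  0.0237  0.0882] [-0.08304295  0.27659417  3.95081971]
False [-0.0885  0.0243  0.0763] [-0.57468604 -0.99024996 -0.48915862]
19.8833
```

View pics/w3.png

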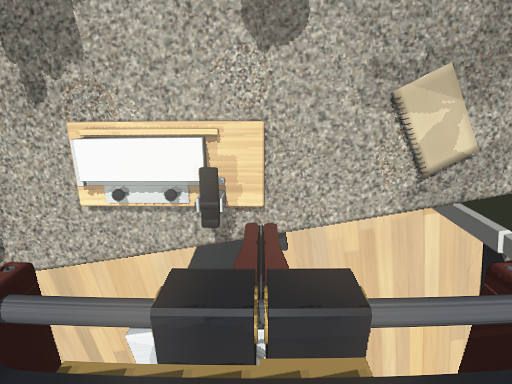

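The catch tip has moved from row 174 to row 168 and its outer end has risen. The stone is unchanged, and the force on the tool dropped to about zero mid-press, so the catch snapped over on its own.

```bash
python3 -c "
from cell import bot
print(bot.hand_in(),bot.get_t())"
```

```text
the job is handed in; nothing more can be done
the job is handed in; nothing more can be done
```

The whetstone is home against the end stop, the catch has snapped closed behind it, and I handed the job in at about 20 s; the verdict itself was not shown.

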